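Start the beaker's place on a three-place stirrer with its pull-off knob

ROBOT

A 6-joint arm with a two-finger parallel gripper is mounted at the origin on a cart in front of the work surface, level with it; the furniture and walls round the work are solid. World frame = base frame: x ahead of the robot, y to its left, z up, the work surface at z = 0. Lengths are in m, angles in rad, forces in N, time in s.
With the tool pointing down it reaches from about 0.275 to 0.85 m from the base axis. Payload 19 kg.
Tool frame: the origin (TCP) lies at the centre of the arm's flange, where the gripper is bolted on; the fingertips stand 173 mm ahead of it and the grasp point (between the pads) lies robot.grip_depth ahead of it (robot.grip_depth is the distance from the TCP to the grasp point, in m); z points along the fingers, y is the direction in which the jaws open and shut (so a half turn about z gives the same grasp; the last joint's range is limited). The gripper opens to 85 mm and grips with 20 to 120 N. Pads are 22 mm wide; open, the fingers measure 114 mm over their backs; the gripper's body (76 mm by 85 mm) begins 54 mm behind the grasp point. The pads swing forward as they close: fully open they stand 13 mm farther back than shut.
Start: joints at [-1.349, 0.15, 1.437, -0, 1.554, -0.134], TCP at [0.2, -0.539, 0.405] pointing down, gripper open.
Joint ranges: [-2.8, 2.8], [-0.68, 2.1], [0.12, 2.68], [-1.39, 4.53], [0.16, 2.79], [-2.81, 2.81]. Speed limits (rad/s): [1.89, 1.89, 2.22, 3.01, 3.01, 3.01].

INTERFACE

Orientations are given as a rotation vector (axis times angle).
In Python, from rig import robot gives the robot as it stands. Calls block until the motion is done:
- robot.goto(position, orientation): joint-space move of the TCP to a pose.
- robot.line_to(position, ori=None, velocity=0.15, guard=None): straight line of the TCP; ori=None keeps the orientation; velocity is the mean speed in m/s. With guard (N) it stops when the force on the tool has changed by that much, and returns True; else False.
- robot.goto_joints(angles): joint-space move.
- robot.grip(opening, grip_force=None): finger opening in m; grip_force is the grip in N (None keeps the last); returns when the fingers have stopped.
- robot.pause(seconds).
- robot.inverse_kinematics(position, orientation): joint angles nearest the present ones, or None.
- robot.get_state(): the state.
- robot.get_image(name): name is "scene" or "side" or "wrist"; returns (picture, depth): 400x640x3 uint8, red, green, blue; 400x640 float32, m along the optical axis (not along the pixel's ray), 0 where there is no reading.
- robot.camera_params(name): a dict with "mtx" (3x3 intrinsics, pixels), "k1" (the pictures are not rectified: a ray, as slopes to the right and down, at radius r is drawn at 1 + k1 r^2 times it, then the intrinsics apply), "world_from_camera" (4x4, takes a point from camera to world coordinates); the wrist camera has in their place "T_tool_cam" (4x4, takes a point from camera to tool coordinates, whose origin is the TCP and whose axes are the flange's). Camera axes: x right, y up, looking along -z (the intrinsics and any distortion apply to the point x, -y, -z); pixel columns grow to the right and rows downward; lengths in m; the calibration is good to about 2 mm. A picture is of the moment at which its call begins: read the wrist's pose just before it. camera_params takes no time and is no camera call.
A pose or a line that the arm cannot do raises robot.IKError and nothing moves.
- robot.sign_off(): hands the job in, once; it reports no verdict.
The state is a dict: "time_s": time; "qpos": joint angles; "dq": joint speeds; "joint_torque": joint torques, N m; "eef_pos": TCP position; "tcp_rot": TCP orientation; "wrist_force": force on the tool from outside, world axes, zero at the start; "torque": the same for the moment, N m; "width": finger opening in m.
Only numpy, scipy, OpenCV 4.12 (cv2) and the standard library are available. Lean on these libraries where they do the work, as an engineer would, in place of code of your own. Each camera call takes 0.05 s, during which the arm holds its last target.

TASK

The knob of this three-place magnetic stirrer is kept off the machine so that nobody alters a running sample: take it from the desk and fit it on the control shaft in front of whichever plate the open beaker stands on, turned so that its key flat matches the flat of the D-shaft (white pointer line over the white tick on the collar), and push it fully home. Then keep pressing, so that the shaft is pushed all the way in, and finish like that, still holding the knob pressed in, because the place starts only while its shaft is held down. Do not press the other two shafts, and leave the beaker and the jars standing where they are.

Things in the scene. Friction and masses are not known exactly. Their poses are not given: they have to be found in the camera images.
- knob_center (a point): Loose round black control knob, 36 mm in diameter, 30 mm high, finely ribbed, silver disc on top, about 60 g, standing on the desk bore down; the point is its centre, 15 mm above its underside. z is its axis (up); x points along the white pointer line on its top and side. It may be gripped across any diameter.
- knob: The same knob: centre of its underside, same axes. In the underside is a D-shaped bore, 14.2 mm in diameter, 22 mm deep, widened by 1.5 mm at the mouth; the bore's key flat is on the pointer's side (+x), 3 mm from the axis.
- seat_left (a point): Bare control shaft of the stirrer's left place (+y): point on its axis at the top face of its turning collar, where the knob's underside comes to sit. z up along the shaft; x towards its flat (the cut-away side), which a white tick on the collar also marks. Shaft 12 mm in diameter, 18 mm tall above the collar, flat 2 mm from the axis, bevelled tip.
- seat_middle (a point): Bare control shaft of the stirrer's middle place (same sizes): point on its axis at the top face of its turning collar, where the knob's underside comes to sit. z up along the shaft; x towards its flat (the cut-away side), which a white tick on the collar also marks. All three turn against slight friction (0.02 N m) and stay put.
- seat_right (a point): Bare control shaft of the stirrer's right place (-y, same sizes): point on its axis at the top face of its turning collar, where the knob's underside comes to sit. z up along the shaft; x towards its flat (the cut-away side), which a white tick on the collar also marks. Collars: 25 mm wide, top 65 mm above the desk.
- press_left (a joint): How far the left shaft is pressed down into the stirrer, in m: 0 at rest, 0.005 at the bottom stop. A spring pushes it back up, with 3 N at first and 7 N at the bottom.
- press_middle (a joint): How far the middle shaft is pressed down into the stirrer, in m: 0 at rest, 0.005 at the bottom stop. A spring pushes it back up, with 3 N at first and 7 N at the bottom.
- press_right (a joint): How far the right shaft is pressed down into the stirrer, in m: 0 at rest, 0.005 at the bottom stop. A spring pushes it back up, with 3 N at first and 7 N at the bottom.
- plate_left (a point): Centre of the top face of the left round white stirring plate, 83 mm in diameter, 60 mm above the desk, 124 mm behind the left shaft. x points from the shaft to the plate, y along the row to the left place. The stirrer is a fixed white box 225 mm deep, 300 mm wide, its deck 55 mm high, a dark control strip in front; places 95 mm apart.
- plate_middle (a point): Centre of the top face of the middle round white stirring plate, 83 mm in diameter, 60 mm above the desk, 124 mm behind the middle shaft. x points from the shaft to the plate, y along the row to the left place.
- plate_right (a point): Centre of the top face of the right round white stirring plate, 83 mm in diameter, 60 mm above the desk, 124 mm behind the right shaft. x points from the shaft to the plate, y along the row to the left place.
- beaker_mid (a point): Clear open beaker, 65 mm wide and 87 mm high, standing on one of the three plates; the point is its centre, half-way up. It shows which place is to be started.
- jar_tall_mid (a point): White jar with a ribbed screw lid, 66 mm wide and 82 mm high, on another plate; its centre, half-way up.
- jar_short_mid (a point): White jar with a ribbed screw lid, 68 mm wide and 66 mm high, on the third plate; its centre, half-way up.

How it is judged:
By the outcome, as a careful person would: the job done as asked, in the order asked, and still so for the second after the job is handed in, while the arm keeps its last pose, push and grip.
It also fails if it takes over 38 s, if anything falls off the work surface, if the arm or the gripper's body presses on something with over 40 N, if the wrist force passes 120 N, or if a joint passes its speed limit or range.

## Working session

There is one attempt and no reset: what is moved stays moved. The work goes in short steps, each a Python script; the robot and the scene stay as the last script left them, time stands still between calls to the robot, and variables do not carry over. Pictures are saved under pics/ and viewed, and the job is handed in when it is done.

```bash
ls; mkdir -p pics; python3 - <<'E'
from rig import robot
import cv2, numpy as np
s=robot.get_state(); print(s['time_s'],s['eef_pos'],s['tcp_rot'],s['width'],robot.grip_depth,s['wrist_force'])
for n in ['scene','side','wrist']:
    im,d=robot.get_image(n); cv2.imwrite(f'pics/a_{n}.png',im[:,:,::-1]); np.save(f'pics/a_{n}.npy',d)
    p=robot.camera_params(n); print(n,{k:np.round(v,4).tolist() for k,v in p.items()})
E
```

```text
pics
0.0 [ 0.20027665 -0.53895251  0.40409528] [-3.09082667e+00 -5.55739414e-01  5.28913677e-05] 0.08539431584717491 0.1547 [-0.03094345 -0.07595201 -0.25405103]
scene {'mtx': [[470.0683, 0.0, 310.4164], [0.0, 470.0683, 201.9881], [0.0, 0.0, 1.0]], 'k1': -0.129, 'world_from_camera': [[0.9035, 0.3054, -0.3007, 0.2256], [-0.4286, 0.6534, -0.624, -0.5398], [0.0059, 0.6927, 0.7212, 0.8455], [0.0, 0.0, 0.0, 1.0]]}
side {'mtx': [[440.0343, 0.0, 318.6366], [0.0, 440.0343, 199.0516], [0.0, 0.0, 1.0]], 'k1': -0.0938, 'world_from_camera': [[-0.0148, 0.7861, -0.6179, -0.2114], [-0.9999, -0.01, 0.0112, 0.1044], [0.0026, 0.618, 0.7861, 1.0191], [0.0, 0.0, 0.0, 1.0]]}
wrist {'mtx': [[284.2723, 0.0, 323.1973], [0.0, 284.2723, 197.0797], [0.0, 0.0, 1.0]], 'k1': -0.0251, 'T_tool_cam': [[0.0002, 0.9632, 0.2689, 0.0667], [1.0, -0.0003, 0.0004, 0.001], [0.0004, 0.2689, -0.9632, 0.0318], [0.0, 0.0, 0.0, 1.0]]}
```

View pics/a_scene.png

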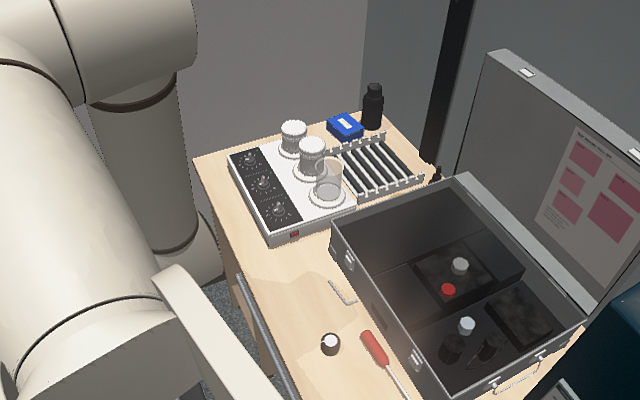

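View pics/a_side.png

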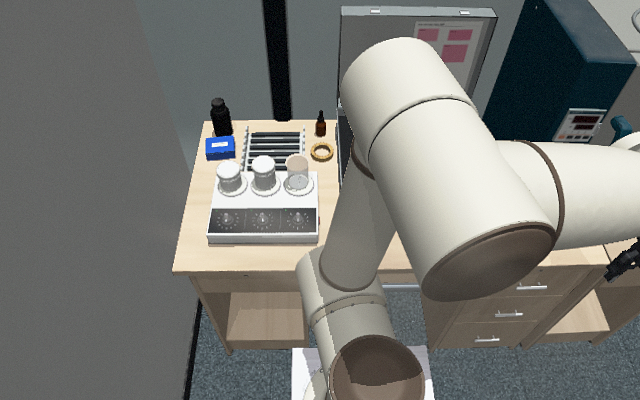

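View pics/a_wrist.png

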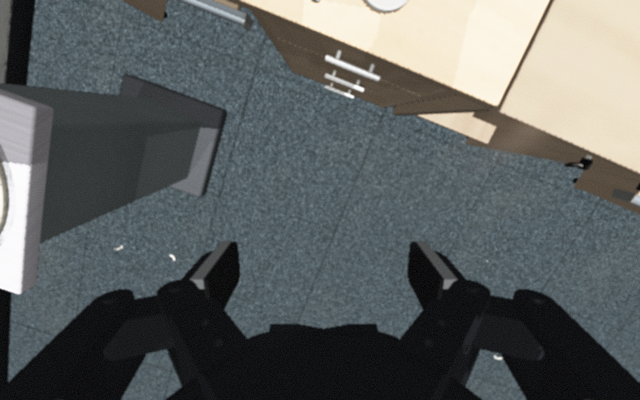

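The beaker (scene ≈(329,178), side ≈(298,170)) stands on the right-hand plate (-y). The knob is at scene ≈(331,343). The shafts show at side (228,220), (263,219) and (298,219). Next I'll back-project these.

```bash
cat > h.py <<'E'
import numpy as np, cv2
from rig import robot
from scipy.spatial.transform import Rotation as R
def camT(name, st=None):
    p=robot.camera_params(name)
    if name!='wrist': return p['mtx'],p['k1'],np.array(p['world_from_camera'])
    T=np.eye(4); T[:3,:3]=R.from_rotvec(st['tcp_rot']).as_matrix(); T[:3,3]=st['eef_pos']
    return p['mtx'],p['k1'],T@np.array(p['T_tool_cam'])
def ray(cam,uv):
    K,k1,T=cam
    uv=np.atleast_2d(np.asarray(uv,float))
    n=cv2.undistortPoints(uv[:,None],np.array(K),np.array([k1,0,0,0.]))[:,0]
    d=np.c_[n[:,0],-n[:,1],-np.ones(len(n))]
    return T[:3,3], d@T[:3,:3].T   # d has unit depth
def at_z(cam,uv,z):
    o,d=ray(cam,uv); return o+d*((z-o[2])/d[:,2])[:,None]
def at_depth(cam,uv,dep):
    o,d=ray(cam,uv); return o+d*np.atleast_1d(dep)[:,None]
def proj(cam,P):
    K,k1,T=cam
    c=(np.atleast_2d(P)-T[:3,3])@T[:3,:3]
    n=np.c_[c[:,0]/-c[:,2],-c[:,1]/-c[:,2]]
    r2=(n**2).sum(1,keepdims=True); n=n*(1+k1*r2)
    return n@np.array(K)[:2,:2].T+np.array(K)[:2,2]
def tri(os,ds):
    A=np.zeros((3,3));b=np.zeros(3)
    for o,d in zip(os,ds):
        d=d/np.linalg.norm(d);M=np.eye(3)-np.outer(d,d);A+=M;b+=M@o
    x=np.linalg.solve(A,b)
    res=[np.linalg.norm((np.eye(3)-np.outer(d,d)/(d@d))@(x-o)) for o,d in zip(os,ds)]
    return x,res
def snap(name,tag,n=1):
    st=robot.get_state()
    im,d=robot.get_image(name)
    cv2.imwrite(f'pics/{tag}.png',im[:,:,::-1]); np.save(f'pics/{tag}.npy',d)
    np.savez(f'pics/{tag}_st.npz',eef_pos=st['eef_pos'],tcp_rot=st['tcp_rot'])
    return im,d,st
def crop(tag,box,s,out):
    x0,y0,x1,y1=box
    im=cv2.imread(f'pics/{tag}.png')[y0:y1,x0:x1]
    cv2.imwrite(f'pics/{out}.png',cv2.resize(im,None,fx=s,fy=s,interpolation=cv2.INTER_CUBIC))
E
python3 - <<'E'
from h import *
c=camT('scene'); d=np.load('pics/a_scene.npy')
for n,(u,v) in dict(knobtop=(332,339),desk=(331,365),sr=(279,210),sm=(264,182),sl=(250,158),beak=(328,195),fr=(330,206)).items():
    print(n,d[v,u],at_depth(c,(u,v),d[v,u]), at_z(c,(u,v),0.03))
crop('a_scene',(220,120,370,250),5,'a1'); crop('a_scene',(300,310,380,370),8,'a2')
c=camT('side'); d=np.load('pics/a_side.npy')
for (u,v) in [(228,218),(263,218),(298,218),(298,190)]: print(at_depth(c,(u,v),d[v,u]),at_z(c,(u,v),0.083))
E
```

```text
knobtop 0.88113815 [[ 0.44825941 -0.17733949  0.03022698]] [[ 0.4483214  -0.17723856  0.03      ]]
desk 0.8762248 [[ 4.30055032e-01 -2.11649219e-01 -2.34222050e-04]] [[ 0.42274722 -0.22338259  0.03      ]]
sr 1.0590401 [[0.47462073 0.13953034 0.06870079]] [[0.48702552 0.17337921 0.03      ]]
sm 1.1150932 [[0.47585177 0.23424511 0.07343995]] [[0.48993035 0.2778016  0.03      ]]
sl 1.1792446 [[0.47669592 0.33349978 0.07071742]] [[0.48989014 0.37939937 0.03      ]]
beak 1.0722743 [[0.58922045 0.12246354 0.08336881]] [[0.61468134 0.16884473 0.03      ]]
fr 1.0831015 [[0.58931509 0.11061022 0.05814164]] [[0.60231394 0.13385993 0.03      ]]
[[0.47662089 0.33416036 0.06576091]] [[0.46418004 0.33000465 0.083     ]]
[[0.47450324 0.24001839 0.06723664]] [[0.4631448  0.23777161 0.083     ]]
[[0.47376006 0.14672828 0.06670953]] [[0.46204101 0.14600341 0.083     ]]
[[0.57850988 0.14855699 0.0565909 ]] [[0.55683726 0.14734404 0.083     ]]
```

View pics/a1.png

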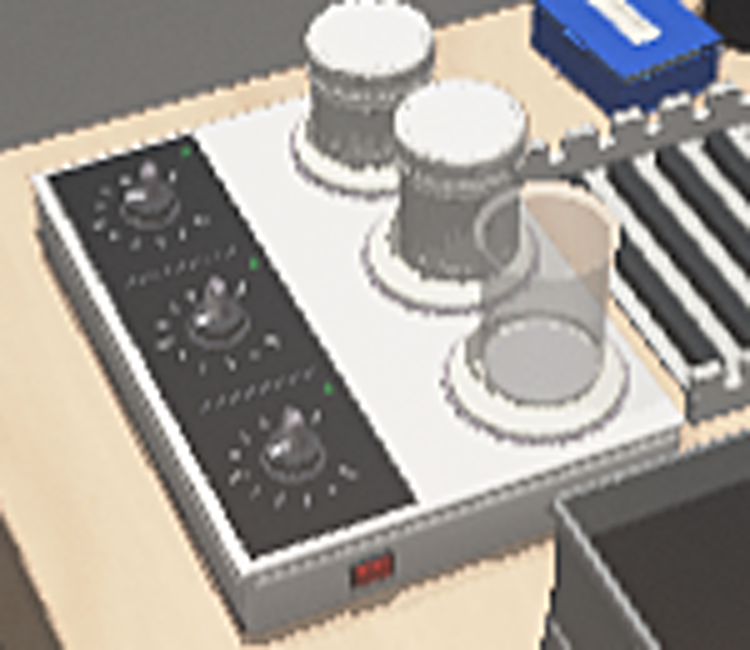

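View pics/a2.png

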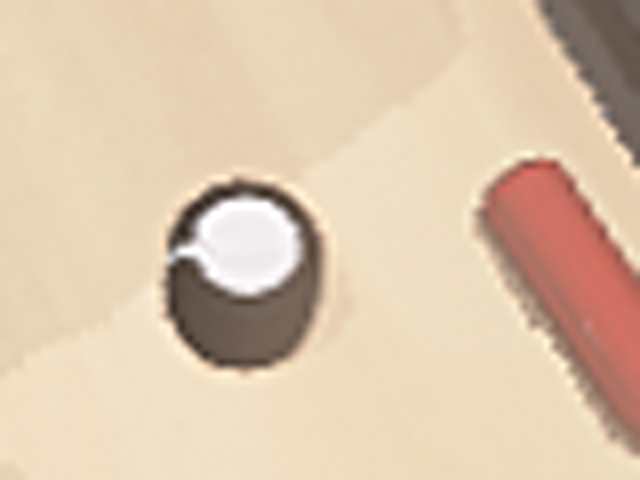

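Scene crop: the knob top is centred at ≈(330.5,340.5), with its pointer towards image left. The right shaft is at ≈(278,208), but its tick isn't resolved. I'll take two close wrist views over the right shaft, then two over the knob.

```bash
cat >> h.py <<'E'
def down(yaw_deg):
    f=np.radians(yaw_deg)/2
    return np.pi*np.array([np.cos(f),np.sin(f),0])
E
python3 - <<'E'
from h import *
for p,y in [((.472,.10,.345),90),((.447,-.175,.3),90),((.472,.145,.25),0),((.472,.145,.25),180),((.447,-.175,.3),155),((.447,-.175,.3),65)]:
    q=robot.inverse_kinematics(p,down(y)); print(p,y,None if q is None else np.round(q,3))
c=camT('scene'); d=np.load('pics/a_scene.npy')
for (u,v) in [(333,220),(400,388),(470,175),(490,52),(585,318)]: print((u,v),at_depth(c,(u,v),d[v,u]))
robot.goto((.472,.105,.345),down(90)); print(robot.get_state()['time_s'])
im,d,st=snap('wrist','b1')
robot.line_to((.472,.165,.345)); im,d,st=snap('wrist','b2'); print(st['time_s'],st['eef_pos'])
E
```

```text
(0.472, 0.1, 0.345) 90 [ 0.049 -0.015  1.735 -0.     1.421  0.049]
(0.447, -0.175, 0.3) 90 [-0.534  0.013  1.802 -0.     1.327 -0.534]
(0.472, 0.145, 0.25) 0 [ 0.142  0.089  1.831 -0.     1.221  1.713]
(0.472, 0.145, 0.25) 180 [ 0.142  0.089  1.831 -0.     1.221 -1.429]
(0.447, -0.175, 0.3) 155 [-0.534  0.013  1.802  0.     1.327 -1.668]
(0.447, -0.175, 0.3) 65 [-0.534  0.013  1.802  0.     1.327 -0.098]
(333, 220) [[0.55131022 0.0266954  0.11319191]]
(400, 388) [[ 0.52315099 -0.30873139  0.00241757]]
(470, 175) [[0.90197236 0.01208576 0.11697061]]
(490, 52) [[0.86831393 0.02772276 0.43054949]]
(585, 318) [[ 0.8602718  -0.38810406  0.11506806]]
2.6417
3.2417 [0.4720112  0.16471174 0.34486197]
```

View pics/b1.png

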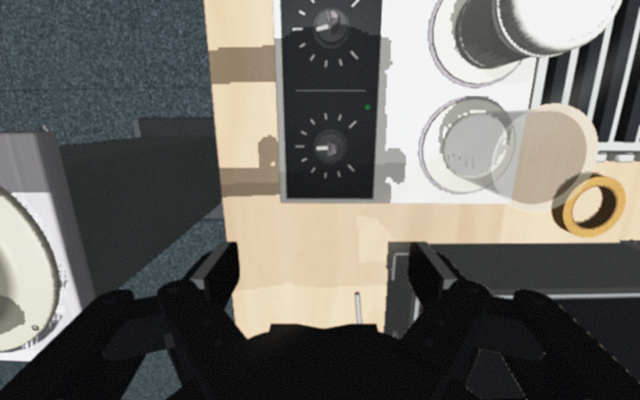

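View pics/b2.png

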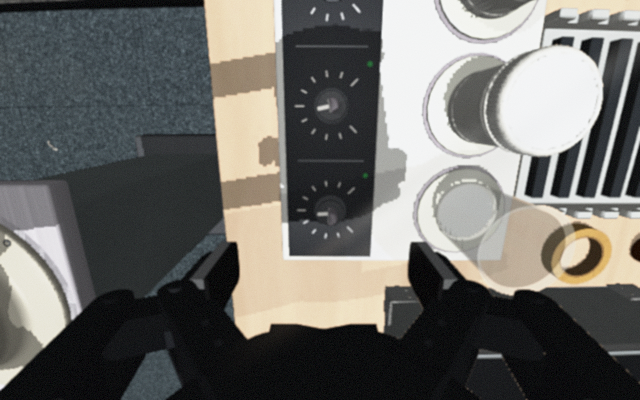

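```bash
python3 - <<'E'
from h import *
crop('b1',(290,110,370,190),7,'b1z'); crop('b2',(290,170,370,250),7,'b2z')
a=cv2.imread('pics/b1z.png');b=cv2.imread('pics/b2z.png')
cv2.imwrite('pics/bz.png',cv2.resize(np.hstack([a,b]),(800,400)))
E
```

```text
(no output)
```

View pics/bz.png

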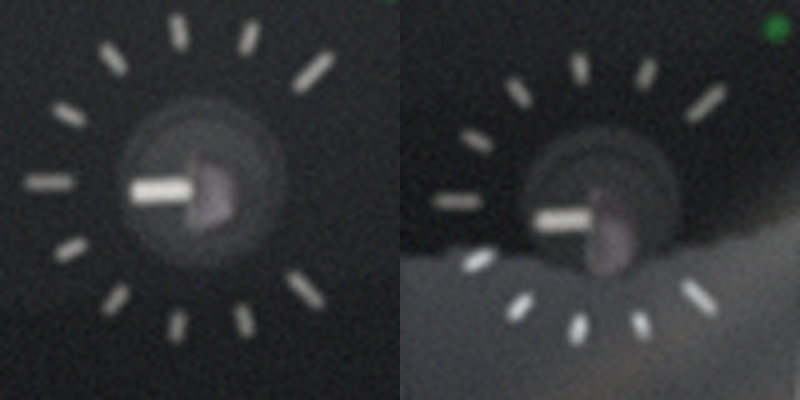

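b1: right shaft at ≈(330,147), with its tick pointing image-left, which is world -x. I'll take two closer views to pin down the centre and tick angle.

```bash
python3 - <<'E'
from h import *
robot.line_to((.472,.125,.28),velocity=.25); im,d,st=snap('wrist','c1')
robot.line_to((.472,.095,.28)); im,d,st=snap('wrist','c2'); print(st['time_s'],st['eef_pos'])
for t in ('c1','c2'):
    s=np.load(f'pics/{t}_st.npz'); print(t,proj(camT('wrist',s),(.472,.145,.065)))
E
```

```text
4.15 [0.47227868 0.09506538 0.28116451]
c1 [[324.12819469 189.7991791 ]]
c2 [[323.57345635 145.02068968]]
```

View pics/c1.png

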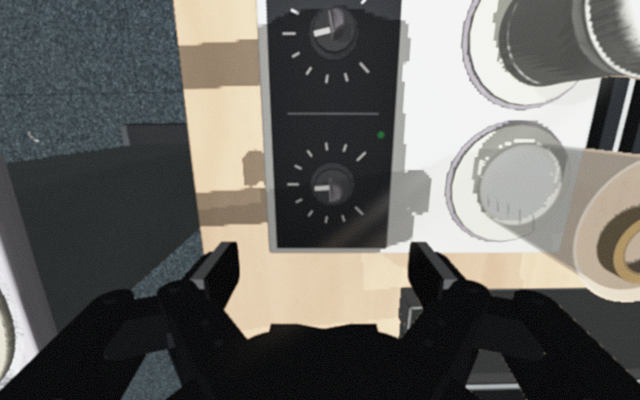

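View pics/c2.png

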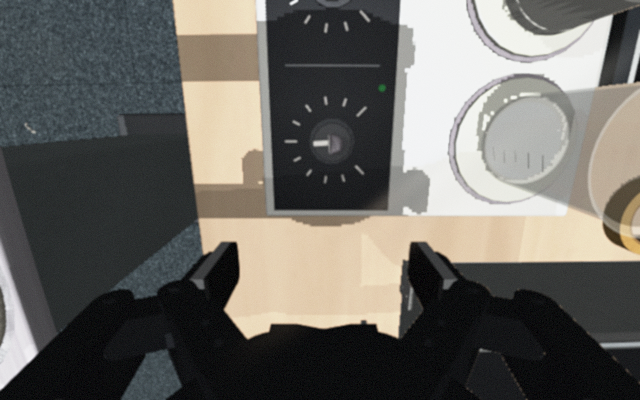

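```bash
cat >> h.py <<'E'
def ortho(tag,cx,cy,z,half=.03,px=400,gam=None,draw=None):
    """top-down rectified: image right = +x world, up = +y world"""
    s=np.load(f'pics/{tag}_st.npz'); cam=camT('wrist',s)
    im=cv2.imread(f'pics/{tag}.png')
    g=(np.arange(px)+.5)/px*2*half-half
    X,Y=np.meshgrid(cx+g,cy-g); P=np.c_[X.ravel(),Y.ravel(),np.full(X.size,z)]
    uv=proj(cam,P).astype(np.float32).reshape(px,px,2)
    o=cv2.remap(im,uv[...,0],uv[...,1],cv2.INTER_CUBIC)
    if gam: o=(255*(o/255.)**gam).astype(np.uint8)
    return o
E
python3 - <<'E'
from h import *
ims=[]
for t in ('c1','c2'):
    o=ortho(t,.475,.145,.065,half=.025,px=400,gam=.5)
    for k in range(0,400,80): cv2.line(o,(k,0),(k,6),(0,255,255),1); cv2.line(o,(0,k),(6,k),(0,255,255),1)
    ims.append(o)
cv2.imwrite('pics/co.png',np.hstack(ims))
E
```

```text
(no output)
```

View pics/co.png

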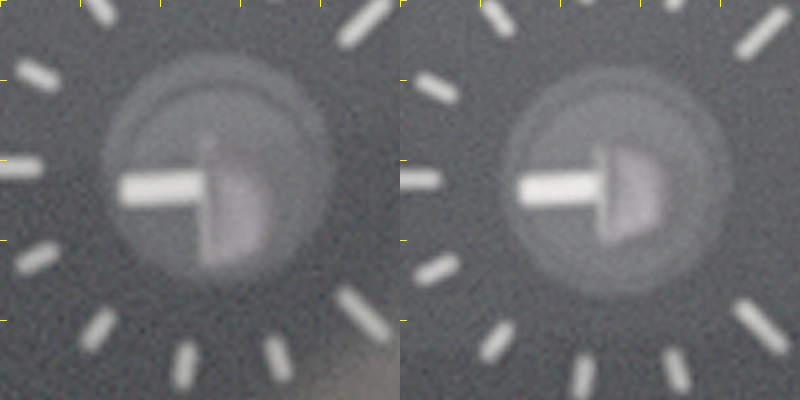

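```bash
cat > tick.py <<'E'
from h import *
def tick(t,cx=.475,cy=.145,z=.065,roi=None,thr=None,gam=None,half=.025):
    px=800
    o=cv2.cvtColor(ortho(t,cx,cy,z,half=half,px=px),cv2.COLOR_BGR2GRAY).astype(float)
    sc=2*half/px
    x0,x1,y0,y1=roi
    m=np.zeros_like(o); m[y0:y1,x0:x1]=o[y0:y1,x0:x1]
    T=thr or .55*m.max()
    n,l,st,c=cv2.connectedComponentsWithStats((m>T).astype(np.uint8))
    k=1+np.argmax(st[1:,4]); v,u=np.where(l==k)
    P=np.c_[cx-half+(u+.5)*sc,cy+half-(v+.5)*sc]
    mu=P.mean(0);w,V=np.linalg.eigh(np.cov((P-mu).T)); d=V[:,1]
    t_=(P-mu)@d
    return mu,np.degrees(np.arctan2(d[1],d[0]))%180,t_.min(),t_.max(),np.sqrt(12*w[0])
if __name__=='__main__':
    for t in ('c1','c2'):
        for z in (.062,.065,.068):
            print(t,z,[np.round(a,4) for a in tick(t,z=z,roi=(200,440,300,450))])
E
python3 tick.py
```

```text
c1 0.062 [array([0.4704, 0.1457]), np.float64(3.6196), np.float64(-0.0053), np.float64(0.0054), np.float64(0.0038)]
c1 0.065 [array([0.4704, 0.1465]), np.float64(3.6804), np.float64(-0.0053), np.float64(0.0054), np.float64(0.0037)]
c1 0.068 [array([0.4705, 0.1472]), np.float64(3.5868), np.float64(-0.0052), np.float64(0.0053), np.float64(0.0037)]
c2 0.062 [array([0.4704, 0.1461]), np.float64(2.7732), np.float64(-0.0053), np.float64(0.0056), np.float64(0.0039)]
c2 0.065 [array([0.4704, 0.1464]), np.float64(2.7191), np.float64(-0.0052), np.float64(0.0055), np.float64(0.0038)]
c2 0.068 [array([0.4704, 0.1466]), np.float64(2.7838), np.float64(-0.0051), np.float64(0.0054), np.float64(0.0037)]
```

Measured right seat: (0.477, 0.147, 0.065), with the two views agreeing at z≈0.065 and the tick at ≈183°. I'll place at tool yaw 180 so the jaws run along y and the camera sees the pointer and tick. One view at yaw 180 will also cancel any camera offset.

```bash
python3 - <<'E'
from h import *
robot.line_to((.472,.12,.33),velocity=.25)
robot.goto((.51,.147,.285),down(180)); robot.pause(.2); im,d,st=snap('wrist','d1'); print(st['time_s'],st['eef_pos'])
ims=[]
for t in ('c2','d1'):
    o=ortho(t,.475,.145,.065,half=.025,px=400,gam=.5)
    ims.append(o)
cv2.imwrite('pics/do.png',np.hstack(ims))
E
```

```text
6.1917 [0.5099717  0.14693292 0.28506403]
```

View pics/do.png

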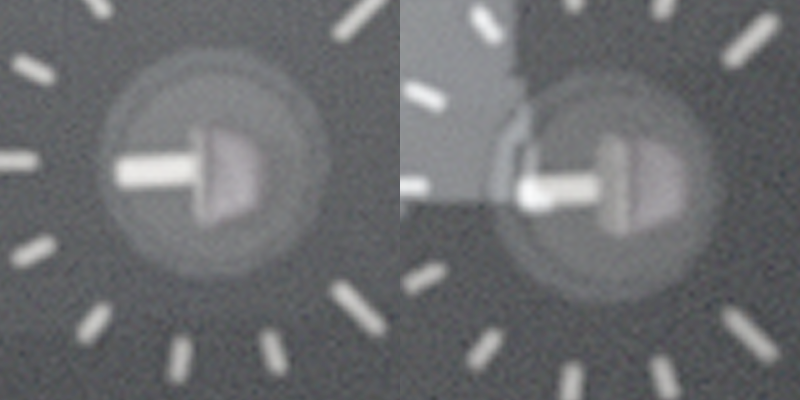

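View pics/d1.png

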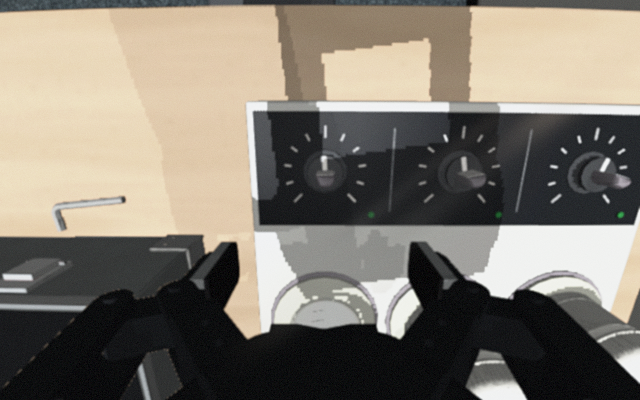

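The same c2 picture now rectifies about 2 mm differently, so I need to see whether camera_params changes between calls.

```bash
python3 - <<'E'
from h import *
for i in range(4):
    print(np.round(np.array(robot.camera_params('wrist')['T_tool_cam'])[:3,3],5), np.round(robot.camera_params('wrist')['mtx'],3)[0], np.round(np.array(robot.camera_params('wrist')['T_tool_cam'])[:3,:3],5).tolist())
s=np.load('pics/c2_st.npz'); print(s['eef_pos'],s['tcp_rot'])
print(proj(camT('wrist',s),(.472,.145,.065)), robot.get_state()['time_s'])
E
ls -la pics; ls -la; for i in 1 2; do python3 tick.py; done
```

```text
[ 0.06858 -0.00134  0.03185] [284.272   0.    323.197] [[0.00019, 0.96372, 0.26691], [1.0, -0.00016, -0.00011], [-7e-05, 0.26691, -0.96372]]
[ 0.06858 -0.00134  0.03185] [284.272   0.    323.197] [[0.00019, 0.96372, 0.26691], [1.0, -0.00016, -0.00011], [-7e-05, 0.26691, -0.96372]]
[ 0.06858 -0.00134  0.03185] [284.272   0.    323.197] [[0.00019, 0.96372, 0.26691], [1.0, -0.00016, -0.00011], [-7e-05, 0.26691, -0.96372]]
[ 0.06858 -0.00134  0.03185] [284.272   0.    323.197] [[0.00019, 0.96372, 0.26691], [1.0, -0.00016, -0.00011], [-7e-05, 0.26691, -0.96372]]
[0.47227868 0.09506538 0.28116451] [2.22150698 2.21985924 0.00234133]
[[324.15884337 148.60700662]] 6.2417
total 13596
drwxr-xr-x 2 agent agent    4096 Dec  6 08:21 .
drwxr-xr-x 3 agent agent    4096 Dec  6 08:20 ..
-rw-r--r-- 1 agent agent  589823 Dec  6 08:18 a1.png
-rw-r--r-- 1 agent agent  194956 Dec  6 08:18 a2.png
-rw-r--r-- 1 agent agent 1024128 Dec  6 08:17 a_scene.npy
-rw-r--r-- 1 agent agent  367460 Dec  6 08:17 a_scene.png
-rw-r--r-- 1 agent agent 1024128 Dec  6 08:17 a_side.npy
-rw-r--r-- 1 agent agent  432248 Dec  6 0
[... 2148 characters left out ...]
0037)]
c1 0.062 [array([0.47 , 0.148]), np.float64(3.5928), np.float64(-0.0053), np.float64(0.0054), np.float64(0.0038)]
c1 0.065 [array([0.4701, 0.1488]), np.float64(3.6578), np.float64(-0.0053), np.float64(0.0054), np.float64(0.0037)]
c1 0.068 [array([0.47  , 0.1494]), np.float64(2.3669), np.float64(-0.0053), np.float64(0.0052), np.float64(0.0035)]
c2 0.062 [array([0.47  , 0.1484]), np.float64(2.7068), np.float64(-0.0053), np.float64(0.0056), np.float64(0.0039)]
c2 0.065 [array([0.47  , 0.1487]), np.float64(2.7765), np.float64(-0.0052), np.float64(0.0055), np.float64(0.0038)]
c2 0.068 [array([0.47  , 0.1489]), np.float64(2.6831), np.float64(-0.0051), np.float64(0.0054), np.float64(0.0037)]
```

camera_params changes between moves, a ±2 mm calibration draw. I'll correct for it by viewing each thing from two tool yaws under the same parameters. Next I'll view the knob from opposite yaws (152° and -28°), so the offset averages out.

```bash
python3 - <<'E'
from h import *
robot.line_to((.45,.12,.36),velocity=.3)
k=np.array([.447,-.175])
for t,y in (('e1',152),('e2',-28)):
    a=np.radians(y); p=k-.035*np.array([np.cos(a),np.sin(a)])
    robot.goto((p[0],p[1],.29),down(y)); robot.pause(.15); im,d,st=snap('wrist',t); print(st['time_s'],st['eef_pos'],np.round(np.array(robot.camera_params('wrist')['T_tool_cam'])[:3,3],5))
E
python3 - <<'E'
from h import *
cv2.imwrite('pics/eo.png',np.hstack([ortho(t,.447,-.175,.03,half=.03,px=400) for t in ('e1','e2')]))
E
```

```text
8.0917 [ 0.47822787 -0.19038584  0.29029709] [ 0.06787 -0.00154  0.03185]
11.0417 [ 0.41612063 -0.15857975  0.28998908] [0.06779 0.00154 0.03185]
```

View pics/eo.png

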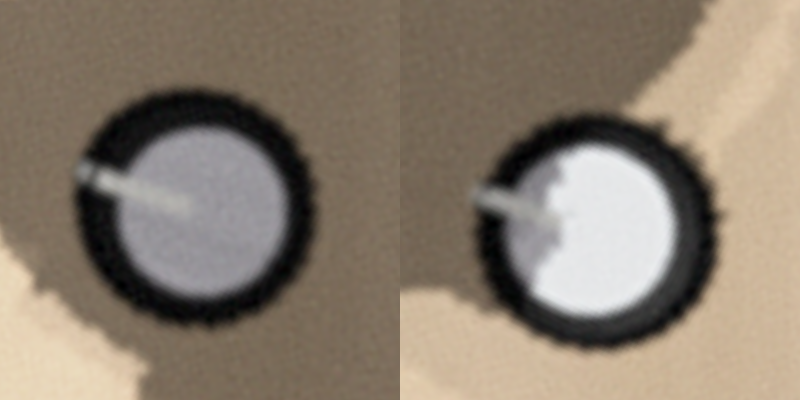

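View pics/e1.png

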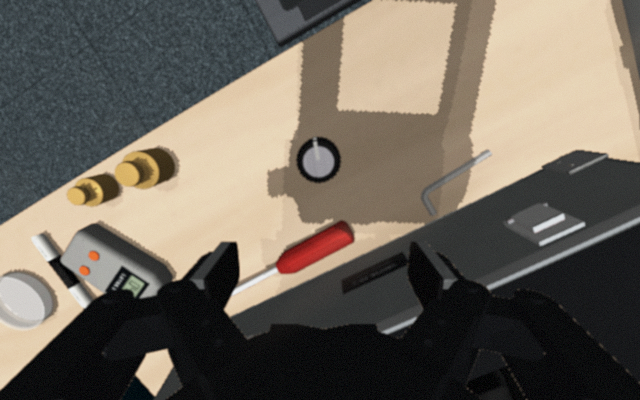

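Knob disc centres in the rectified views are e1 (203,212) and e2 (192,230). That gives the knob axis at (0.4466, -0.1782), top at z≈0.030, pointer at yaw ≈162.7°. I'll grasp at yaw 159.4 and place at yaw 180.

```bash
python3 - <<'E'
from h import *
k=(.4466,-.1782); g=159.4
robot.goto((k[0],k[1],.26),down(g)); print(robot.get_state()['time_s'])
robot.line_to((k[0],k[1],.1757),velocity=.12,guard=12) and print('guard!')
w=robot.grip(.03,60); st=robot.get_state(); print(w,st['time_s'],st['width'],st['eef_pos'],st['wrist_force'])
snap('wrist','f1')
robot.line_to((k[0],k[1],.26),velocity=.15); st=robot.get_state(); print(st['time_s'],st['width'],st['wrist_force'])
snap('wrist','f2')
cv2.imwrite('pics/f.png',cv2.resize(np.hstack([cv2.imread(f'pics/{t}.png')[140:340,220:430] for t in('f1','f2')]),None,fx=1.9,fy=1.9,interpolation=cv2.INTER_CUBIC))
E
```

```text
13.9583
False 15.35 0.0342070483011522 [ 0.44669446 -0.17825711  0.17625827] [-2.61581404  0.74911731  8.96720945]
16.1083 0.03431518392929388 [-0.3988611   0.52788495 -0.72512575]
```

View pics/f.png

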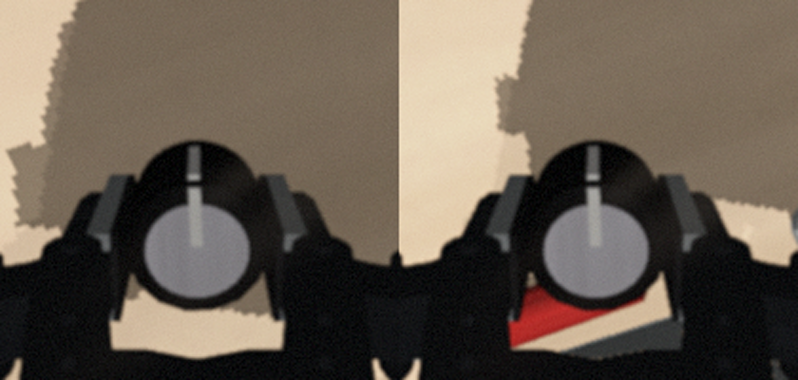

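Knob held, disc at ≈(323,272) in f2, pointer facing the camera. All views point to one true camera offset of ≈(0.0677, 0.000, 0.032), so I'll recompute the seat and the in-hand position with that.

```bash
cat >> h.py <<'E'
_camT=camT
def camT(name,st=None,t=(.0677,0,.0318),tilt=.268):
    if name!='wrist': return _camT(name)
    p=robot.camera_params(name); c=np.sqrt(1-tilt**2)
    C=np.eye(4); C[:3,:3]=[[0,c,tilt],[1,0,0],[0,tilt,-c]]; C[:3,3]=t
    T=np.eye(4); T[:3,:3]=R.from_rotvec(st['tcp_rot']).as_matrix(); T[:3,3]=st['eef_pos']
    return np.array(p['mtx']),p['k1'],T@C
E
python3 - <<'E'
from h import *
import tick
for t in ('c1','c2'): print(t,[np.round(a,4) for a in tick.tick(t,roi=(200,440,280,450))])
s=np.load('pics/f2_st.npz'); cam=camT('wrist',s); 
R0=R.from_rotvec(s['tcp_rot']).as_matrix()
for zz in (.1433,.1463,.1493):
    print('pred disc',proj(cam,s['eef_pos']+R0@np.array([0,0,zz])),proj(cam,s['eef_pos']+R0@np.array([.002,0,zz])))
L=[ortho(t,.475,.145,.065,half=.025,px=400,gam=.5) for t in ('c2','d1')]
for o in L: cv2.circle(o,(224,178),100,(0,255,255),1)
cv2.imwrite('pics/do2.png',np.hstack(L))
c=[ortho(t,.447,-.175,.03,half=.03,px=400) for t in ('e1','e2')]
cv2.imwrite('pics/eo2.png',np.hstack(c))
st=robot.get_state();print(st['time_s'],st['width'])
E
```

```text
c1 [array([0.4714, 0.1476]), np.float64(3.554), np.float64(-0.0052), np.float64(0.0054), np.float64(0.0037)]
c2 [array([0.4714, 0.1476]), np.float64(2.6627), np.float64(-0.0052), np.float64(0.0055), np.float64(0.0038)]
pred disc [[323.19732424 276.93190478]] [[323.19732424 272.9168391 ]]
pred disc [[323.19732424 273.37278896]] [[323.19732424 269.43153482]]
pred disc [[323.19732424 269.96860273]] [[323.19732424 266.0986973 ]]
16.1583 0.034457447474725456
```

View pics/do2.png

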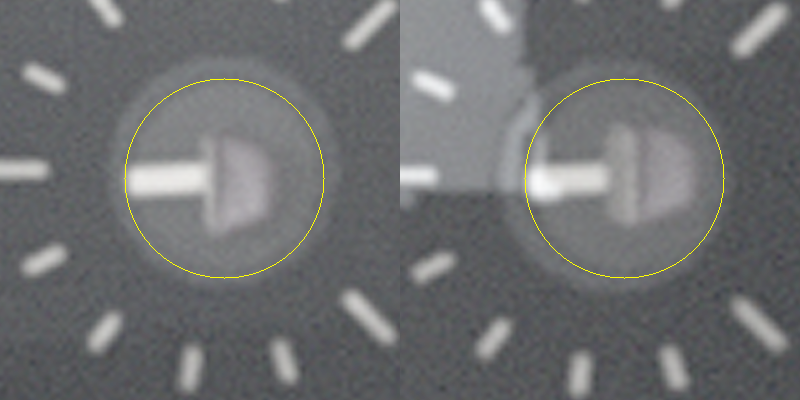

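View pics/eo2.png

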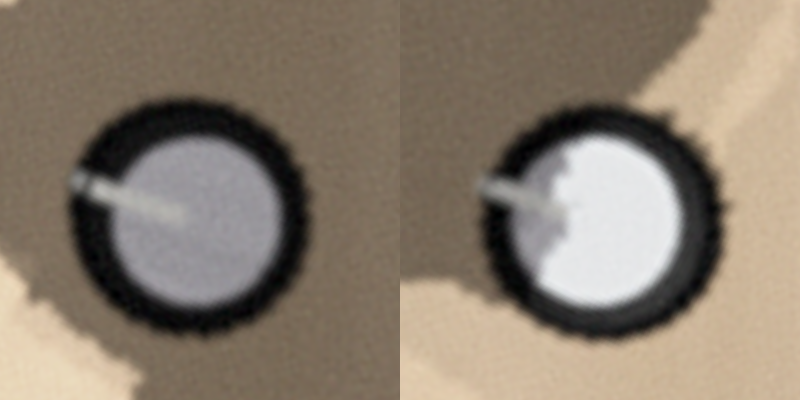

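```bash
python3 - <<'E'
from h import *
robot.line_to((.4466,-.1782,.32),velocity=.25)
robot.goto((.478,.1478,.32),down(180)); 
robot.line_to((.478,.1478,.278),velocity=.15); robot.pause(.2)
im,d,st=snap('wrist','g1'); print(st['time_s'],st['eef_pos'],st['wrist_force'],st['width'])
im,d,st=snap('side','g2');im,d,st=snap('scene','g3')
crop('g1',(230,120,420,320),3.0,'g1z');crop('g3',(220,100,340,240),4.5,'g3z')
print(proj(camT('wrist',st),[(.478,.1478,.065),(.478,.1478,.083),(.4655,.1478,.065)]))
E
```

```text
18.425 [0.47828363 0.14767882 0.27901183] [ 0.37218908 -0.56246313 -0.48120617] 0.03426952703244819
[[323.15194696 220.83542702]
 [323.15302078 230.99145514]
 [323.14962756 203.23987936]]
```

View pics/g1z.png

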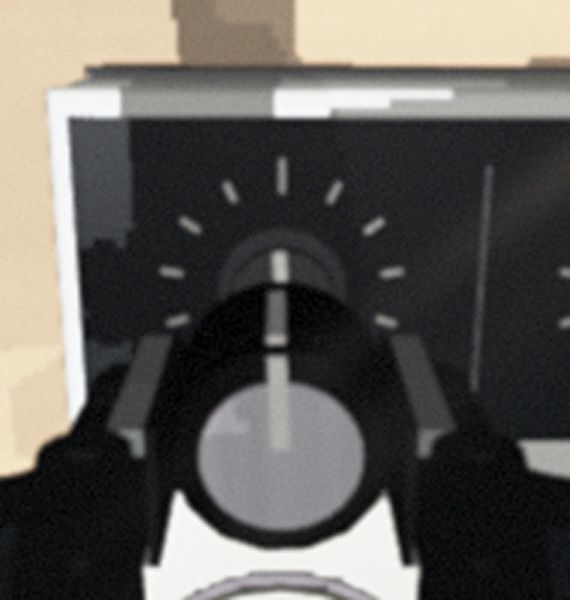

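View pics/g3z.png

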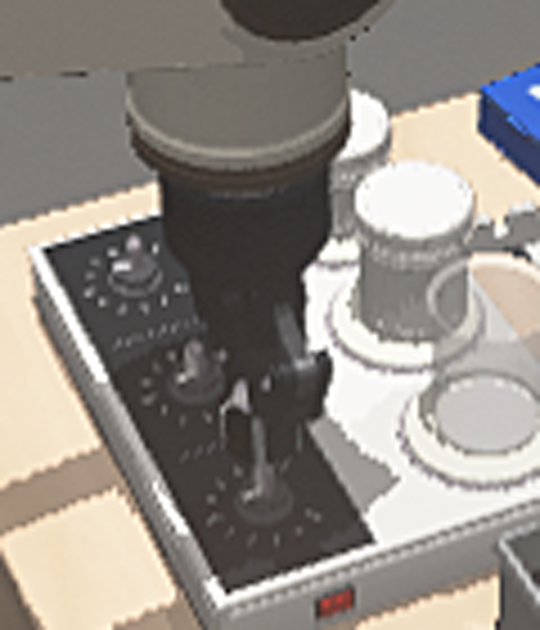

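In g1z the pointer line and collar tick are collinear (crop column ≈278), so the knob is lined up. Inserting with a guard.

```bash
python3 - <<'E'
from h import *
for z in (.262,.252,.2445):
    g=robot.line_to((.478,.1478,z),velocity=.06,guard=9); st=robot.get_state(); print(z,g,st['time_s'],np.round(st['eef_pos'],4),np.round(st['wrist_force'],2),np.round(st['torque'],2),round(st['width'],4))
    if g: break
im,d,st=snap('wrist','h1'); crop('h1',(230,120,420,320),3.0,'h1z')
E
```

```text
0.262 False 18.9917 [0.4779 0.1478 0.2615] [ 0.76  0.66 -0.84] [ 0.04  0.   -0.02] 0.0345
0.252 False 19.3083 [0.4779 0.1478 0.2516] [-0.72 -0.84 -0.35] [-0.02  0.01  0.03] 0.0345
0.2445 False 19.5833 [0.4779 0.1478 0.2441] [ 0.3  -0.05 -0.56] [ 0.01 -0.02 -0.01] 0.0342
```

View pics/h1z.png

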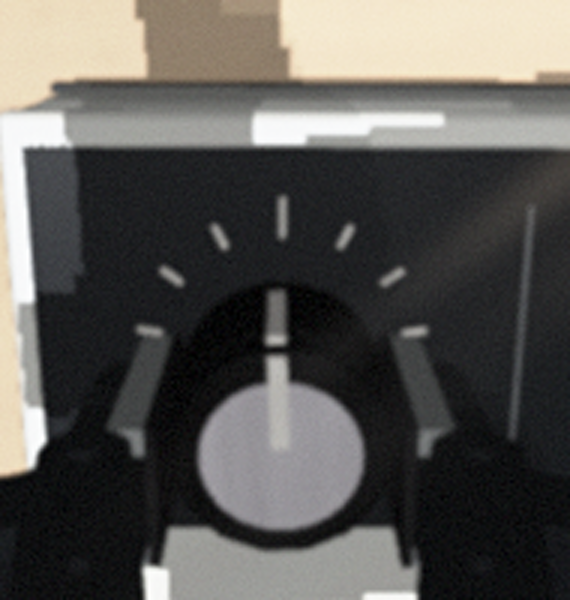

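It slid onto the shaft with no resistance and the pointer is unchanged in the hand. Pressing in small steps while reading the force.

```bash
python3 - <<'E'
from h import *
for z in np.arange(.2435,.2335,-.001):
    robot.line_to((.478,.1478,z),velocity=.02); robot.pause(.15); st=robot.get_state(); f=st['wrist_force']
    print(round(z,4),round(st['time_s'],2),np.round(st['eef_pos'],4),np.round(f,2),round(st['width'],4))
    if f[2]>16: break
im,d,st=snap('wrist','i1'); crop('i1',(230,120,420,320),3.0,'i1z')
E
```

```text
0.2435 20.03 [0.478  0.1478 0.2436] [ 0.41 -0.39 -0.06] 0.0349
0.2425 20.43 [0.478  0.1478 0.2425] [-0.05  0.34 -0.45] 0.0347
0.2415 20.83 [0.478  0.1478 0.2415] [ 0.01  0.89 -0.4 ] 0.0343
0.2405 21.23 [0.478  0.1478 0.2406] [-0.07  0.4   3.23] 0.0341
0.2395 21.63 [0.478  0.1478 0.2396] [0.42 0.3  3.38] 0.0348
0.2385 22.03 [0.478  0.1478 0.2386] [0.9  0.86 3.46] 0.0346
0.2375 22.43 [0.478  0.1478 0.2375] [1.08 0.28 3.97] 0.0341
0.2365 22.83 [0.478  0.1478 0.2366] [1.28 1.14 6.83] 0.0347
0.2355 23.23 [0.4781 0.1478 0.2361] [-2.64 -1.06 14.3 ] 0.0344
0.2345 23.63 [0.4781 0.1478 0.2359] [-7.48 -1.95 26.55] 0.0346
```

View pics/i1z.png

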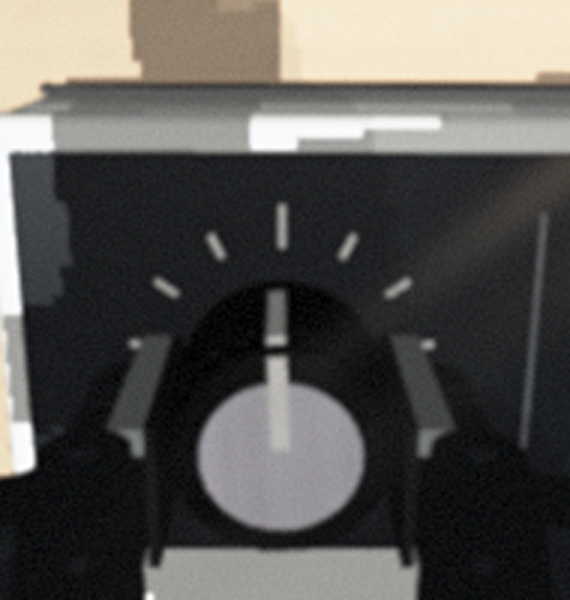

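```bash
python3 - <<'E'
from h import *
robot.pause(.8)
for n in ('side','scene'): snap(n,'j_'+n)
st=robot.get_state(); print(st['time_s'],np.round(st['eef_pos'],4),np.round(st['wrist_force'],2),st['width'])
crop('j_side',(190,130,340,250),5,'j1'); crop('j_scene',(220,100,370,240),4,'j2')
a=cv2.imread('pics/j1.png');b=cv2.imread('pics/j2.png');h=400
cv2.imwrite('pics/j.png',cv2.resize(np.hstack([cv2.resize(a,(500,400)),cv2.resize(b,(428,400))]),(790,340)))
E
```

```text
24.5833 [0.4781 0.1478 0.2359] [-8.25 -1.2  26.8 ] 0.034201410097347514
```

View pics/j.png

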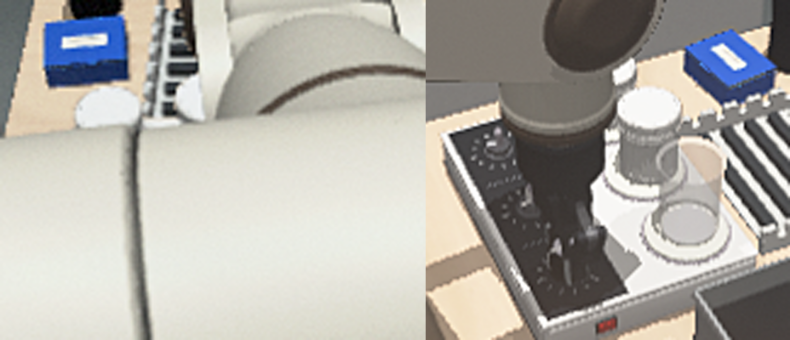

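The scene view shows the beaker and the visible jars still in place, with the gripper at the right shaft, and the press holds steady at ≈27 N. Handing in.

```bash
python3 - <<'E'
from rig import robot
print(robot.sign_off())
E
```

```text
the job is handed in; nothing more can be done
None
```

I fitted the knob on the right-hand (-y) shaft, in front of the beaker's plate. It is pushed home and was handed in still gripped and pressed down, at about 24.6 s of the 38 s.

**Last checks**
- **Alignment:** the pointer and collar tick were in line just before insertion, and the pointer had not moved in the grip afterwards. Once seated, the knob hides the tick, so I couldn't check it directly at the end.
- **Fit and press:** the knob slid on with no measurable force. The spring was first felt at a TCP height of about 0.241 m. The hard stop came at about 0.236 m, which matches the 5 mm of travel. The final push was steady at about 27 N, with about 8 N sideways.
- **Surroundings:** the last scene view showed the beaker and the middle jar in place. The left jar was mostly hidden by the arm, and the side camera was blocked too. I made no moves near the left jar or the other two shafts.

**Disagreements**
- **Wrist camera:** its reported calibration shifted by up to 3 mm between moves. I corrected for this by viewing the shaft and the knob from different tool angles.
- **Grasp:** the wrist read about 9 N upward during the grasp, probably the fingertips touching the desk.
- **Spring force:** it read 1–2 N below the stated curve in mid-travel, but about 7 N near the stop, as stated.

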